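# Complete the relay row and hold the test handle at the mark

### The arm

A 6-joint arm with a two-finger parallel gripper is mounted at the origin on the work surface. World frame = base frame: x ahead of the robot, y to its left, z up, the work surface at z = 0. Lengths are in mm, angles in rad, forces in N, time in s.
With the tool pointing down it reaches from about 325 to 775 mm from the base axis. Payload 5.5 kg.
Tool frame: the origin (TCP) lies on the centre line of the jaws, within the pads' length; the fingertips stand 22 mm ahead of it and the grasp point (between the pads) lies 3 mm ahead of it; z points along the fingers, y is the line along which they close (so a half turn about z gives the same grasp; the last joint's range is limited). The gripper opens to 85 mm and grips with 20 to 120 N. Pads are 22 mm wide; open, the fingers measure 114 mm over their backs; the gripper's body (76 mm by 85 mm) begins 54 mm behind the grasp point. The pads swing forward as they close: fully open they stand 13 mm farther back than shut.
Start: joints at [-1.36, 0.091, 1.231, -0, 1.82, -0.057], TCP at [158.765, -578.628, 253.275] pointing down, gripper open.
Joint ranges: [-2.87, 2.87], [-0.86, 2.18], [0.17, 2.46], [-1.51, 4.65], [0.06, 2.69], [-2.65, 2.65]. Speed limits (rad/s): [2.57, 2.57, 3.01, 3.14, 3.14, 3.14].

### API

Orientations are given as a 3x3 rotation matrix whose columns are the frame's x, y, z axes.
In Python, from bench import readout, vision, ticket gives the robot as it stands.
- The arm moves only by the tool play_rows, never from a script. Its argument "moves" is a list that holds one entry, the list of rows, each a list of 7 numbers: the finger opening in m, from 0 to 0.0854, then the shift along the tool's x, y, z in m, then the turn, a rotation vector about the tool's x, y, z in rad. In form: [[[grip, tx, ty, tz, wx, wy, wz], ...]]. A call has 1 to 12 rows; each row is the pose to reach, as a shift and turn from the pose commanded when the call began, along the tool's axes at that moment; what a row does not reach only later rows make up. A row lasts 1/12 s, in which the tool goes at most 41.7 mm and 7.16 degrees, less where a joint would pass 70% of its speed; a pose out of reach is approached as far as the arm can. A call with a gripper value outside its range is refused whole. The fingers move at their own pace and stop on an object; "newtons" is the grip in N (left out, the last holds). Time passes only in rows, so rows that repeat a pose let the fingers close. It gives the time, the measured TCP pose, the force, the opening and the grip force at its end, in the units of the state.
- readout.observe(): the state, without advancing time (a new reading comes with each control period).
- vision.read_camera(name): name is "scene" or "top" or "wrist"; returns a dict with "color" (400x640x3 uint8, blue, green, red), "z_map" (400x640 float32, mm along the optical axis (not along the pixel's ray), 0 where there is no reading), "camera_matrix" (3x3 intrinsics, pixels), "dist_coeffs" ([k1, k2, p1, p2, k3] as OpenCV has them; the pictures are not rectified), "R" (3x3) and "t" (3): a world point X has camera coordinates R X + t. Camera axes: x right, y down, z forward; pixel columns grow to the right and rows downward; lengths in mm; the calibration is good to about 2 mm. A picture is of the moment at which its call begins.
- ticket.close_job(): hands the job in; it is judged then, once.
The state is a dict: "t": time; "q": joint angles; "joint_velocities": joint speeds; "tau": joint torques, N m; "position": TCP position; "tool_rot": TCP orientation; "wrist_force": force on the tool from outside, world axes, zero at the start; "ft_torque": the same for the moment, N m; "opening": finger opening in mm; "grasp_force": force on a finger pad.
Only numpy, scipy, OpenCV 4.12 (cv2) and the standard library are available. Lean on these libraries where they do the work, as an engineer would, in place of code of your own. Each camera call takes 0.05 s, during which the arm holds its last target. There are 200 camera calls.

### The job

Complete the relay row on the low shelf for its test: stand the orange-capped relay beside the two grey-capped ones, at the open end of their row, and the blue-capped one beside the orange one, all upright, square, fronts in line and next to touching, without shoving the grey ones out of place. Then pull the black spring-return handle of the test unit out until its red pointer is level with the green clip, keep it there, and finish while still holding it (it springs back if let go). Leave the multimeter and the screwdriver where they lie.

Things in the scene. Friction and masses are not known exactly. Their poses are not given: they have to be found in the camera images.
- shelf: Low dark steel shelf, fixed, 90 mm deep (its x) x 170 mm long (y), flat top 25 mm above the bench, no rims. Origin on the bench under its centre; +x away from the robot. The row runs along y, centred front to back: grey_end at y = +55 mm, grey_next at +22.5 mm (2.5 mm gap); the -y half is free for orange (about y = -10 mm), then blue (about -42.5 mm).
- grey_end_center (a point): Plug-in relay module, a white box 40 mm (its x, front to back) x 30 mm (its y) x 60 mm tall, grey cap; 0.08 to 0.17 kg. This point is the centre of the box, half-way up; its z is up, its -x side is the front with the indicator. Already stands loose on the shelf as the outermost of the row, at the +y end.
- grey_next_center (a point): Plug-in relay module, a white box 40 mm (its x, front to back) x 30 mm (its y) x 60 mm tall, grey cap; 0.08 to 0.17 kg. This point is the centre of the box, half-way up; its z is up, its -x side is the front with the indicator. Already stands loose on the shelf next to grey_end. The orange relay goes on its -y side, in line with it.
- orange_center (a point): Plug-in relay module, a white box 40 mm (its x, front to back) x 30 mm (its y) x 60 mm tall, orange cap and orange front indicator; 0.08 to 0.17 kg. This point is the centre of the box, half-way up; its z is up, its -x side is the front with the indicator. Starts upright on the bench, off to the left or right.
- blue_center (a point): Plug-in relay module, a white box 40 mm (its x, front to back) x 30 mm (its y) x 60 mm tall, blue cap and blue front indicator; 0.08 to 0.17 kg. This point is the centre of the box, half-way up; its z is up, its -x side is the front with the indicator. Starts upright on the bench, off to the other side.
- handle (a joint): How far the spring-return handle is pulled out of the test unit, in m: 0 at rest, at most 0.070. It slides level along the unit's -x (towards the robot side). The spring pulls it back with 4 N at rest and 1 N more for each further 10 mm (about 7 to 9.5 N at the clip).
- handle_grip (a point): Grip point of the handle, a black upright tab 14 mm thick (its x, the pull direction), 50 mm wide (y), top 85 mm above the bench; the point is mid-tab, 65 mm above the bench. Axes as the unit's; pulling moves it along -x. At rest 43 mm lie free between tab and housing (60 mm tall); a tongue low down (top 22 mm up) joins them. Grasp from above, a finger in front and one behind.
- pointer (a point): Outer end of the red pointer bar (4 mm thick) at the foot of the handle on its +y side, moving with the handle; same x as the middle of the tab.
- clip: Green marker clip, 8 mm (along the pull) x 20 x 12 mm, fixed on the +y edge of the test unit's base plate beside the pointer's path; its place differs from run to run (a pull of about 30 to 55 mm). Origin at its middle, level with the plate's top, axes as the unit's. The handle is at the mark when the pointer's x in this frame is 0.
- unit: Grey test unit, fixed: housing 110 x 110 x 60 mm with small coloured lamps on top; in front of it (-x) a flat grey base plate 125 mm long, 110 mm wide, 8 mm thick under the handle. Origin on the bench under the housing's centre; -x is the pull direction, z up. It stands left or right of the shelf.
- multimeter: Yellow multimeter lying on the bench, 130 x 62 x 32 mm; origin at the centre of its underside. To be left alone.
- screwdriver: Screwdriver with a red handle lying on the bench, 180 mm long, about 30 mm thick at most. To be left alone.

How it is judged (in metres and radians):
On the way:
1. the four relays stand in a neat row on the shelf: two grey, orange, blue, with the test handle still in (y of orange_center in the frame of grey_next_center between -0.041 and -0.027 m and x of orange_center in the frame of grey_next_center between -0.008 and 0.008 m and z of orange_center in the frame of grey_next_center between -0.004 and 0.004 m and angle between the x axis of orange_center and the x axis of grey_next_center, either way round below 0.17 rad and angle between each of orange_center, blue_center, grey_end_center, grey_next_center's own z axis and vertical below 0.1 rad and y of blue_center in the frame of orange_center between -0.041 and -0.027 m and x of blue_center in the frame of orange_center between -0.008 and 0.008 m and z of blue_center in the frame of orange_center between -0.004 and 0.004 m and angle between the x axis of blue_center and the x axis of orange_center, either way round below 0.17 rad and distance of each of grey_end_center, grey_next_center from where it was at the start of the episode below 0.015 m and value of joint handle below 0.015 m), for 0.2 s.
At the end, for the whole second after the job is handed in: Robot holds the handle still (over 2 N), pointer within 5 mm of the clip's middle. Order grey, grey, orange, blue towards -y; orange and blue 27-41 mm centre to centre from their neighbour, within 8 mm front to back, 10 deg square; all upright on the shelf; greys moved under 15 mm (y of orange_center in the frame of grey_next_center between -0.041 and -0.027 m and x of orange_center in the frame of grey_next_center between -0.008 and 0.008 m and z of orange_center in the frame of grey_next_center between -0.004 and 0.004 m and angle between the x axis of orange_center and the x axis of grey_next_center, either way round below 0.17 rad and angle between each of orange_center, blue_center, grey_end_center, grey_next_center's own z axis and vertical below 0.1 rad and y of blue_center in the frame of orange_center between -0.041 and -0.027 m and x of blue_center in the frame of orange_center between -0.008 and 0.008 m and z of blue_center in the frame of orange_center between -0.004 and 0.004 m and angle between the x axis of blue_center and the x axis of orange_center, either way round below 0.17 rad and distance of each of grey_end_center, grey_next_center from where it was at the start of the episode below 0.015 m and x of pointer in the frame of clip between -0.005 and 0.005 m and contact force between any of the fingers, the arm and handle above 2 N and velocity of joint handle between -0.01 and 0.01 m/s); the arm keeps its last pose, push and grip.
It fails at once if the multimeter is shifted by more than 30 mm (distance of multimeter from where it was at the start of the episode above 0.03 m).
It fails at once if the screwdriver is shifted by more than 30 mm (distance of screwdriver from where it was at the start of the episode above 0.03 m).
It also fails if it takes over 72 s, if anything falls off the work surface, if the arm or the gripper's body presses on something with over 40 N, if the wrist force passes 120 N, or if a joint passes its speed limit or range.

## Working session

There is one attempt and no reset: what is moved stays moved. The work goes in short steps, Python scripts to look and compute and a tool call to move; the robot and the scene stay as the last step left them, time stands still between calls to the robot, and variables do not carry over. Pictures are saved under pics/ and viewed, at most 10 in all, crops included, and the job is handed in when it is done.

Besides the shell and the picture viewer there is one more tool, called as name(argument=value, ...), one argument or row to a line, values as JSON. play_rows: Moves the arm, as the interface text tells. Its arguments: {"type":"object","properties":{"moves":{"type":"array","items":{"type":"array","items":{"type":"array","items":{"type":"number"}}}},"newtons":{"type":"number"}},"required":["moves"]}

```bash
mkdir -p pics; ls
python3 - <<'E'
from bench import readout, vision
import cv2,numpy as np
s=readout.observe();print(s)
for n in("scene","top"):
    c=vision.read_camera(n);cv2.imwrite(f"pics/{n}0.png",c["color"]);np.savez(f"{n}0.npz",**c)
    print(n,c["camera_matrix"].tolist(),c["dist_coeffs"],c["R"].tolist(),c["t"])
E
```

```text
pics
{'t': 0.0, 'q': array([-1.35969785e+00,  9.18606107e-02,  1.23190986e+00,  3.14714478e-06,
        1.81983797e+00, -5.66971904e-02]), 'joint_velocities': array([-0.00163168, -0.00201782, -0.00098444,  0.00124222,  0.00105948,
        0.00105038]), 'tau': array([ 1.89526640e-03, -4.58723974e+01, -4.18025494e+01,  2.15763898e-04,
        1.15828970e-02, -4.73724057e-06]), 'position': array([ 158.71039711, -578.36055319,  252.13626637]), 'tool_rot': array([[ 9.64356340e-01,  2.64606638e-01, -4.19393628e-04],
       [ 2.64606945e-01, -9.64354332e-01,  1.97167751e-03],
       [ 1.17274897e-04, -2.01237418e-03, -9.99997968e-01]]), 'wrist_force': array([-0.67516573, -0.26113046, -0.06436626]), 'ft_torque': array([-0.02909428, -0.03123112, -0.00745827]), 'grasp_force': 0.0, 'opening': 85.03903980416521}
scene [[487.43017774491744, 0.0, 320.7642348514274], [0.0, 487.43017774491744, 198.45278611492546], [0.0, 0.0, 1.0]] [-0.08564574  0.          0.          0.          0.        ] [[-0.6921055576594768, 0.7216807917341699, 0.012912470670127043], [0.5680763810954211, 0.5556578399967056, -0.6070696748246659], [-0.44528543912685337, -0.412821026223396, -0.7945436916932055]] [ 388.36336559 -262.91215667 1501.95523855]
top [[407.55613864779906, 0.0, 312.6825486710386], [0.0, 407.55613864779906, 199.43158760060422], [0.0, 0.0, 1.0]] [0.00084169 0.         0.         0.         0.        ] [[-0.026086418673328185, -0.9991849278205694, -0.03080549913575466], [-0.9854044372150444, 0.03088780669586846, -0.16740381869724588], [0.16821888680437028, 0.025988909436946577, -0.9854070137301523]] [ 27.35292938 558.38698981 866.09726959]
```

View pics/scene0.png

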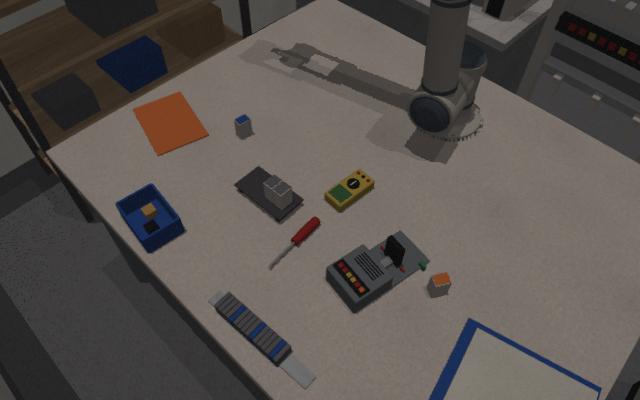

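View pics/top0.png

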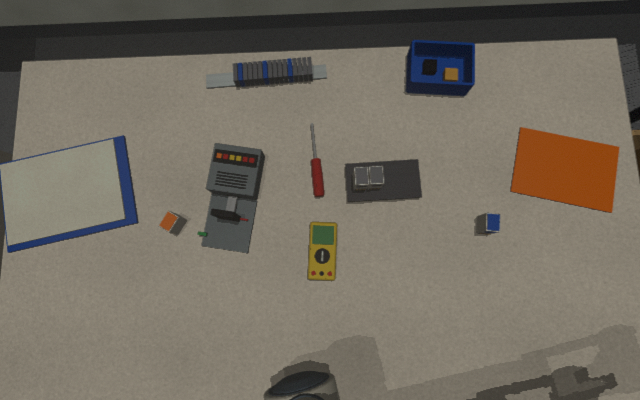

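The scene view shows the orange relay at (440,284), blue at (243,122), greys at (278,190) and the clip at (423,266). The top view shows orange at (172,222), blue at (490,223), shelf at (383,181), clip at (203,234) and handle at (225,210).

```bash
cat > h.py <<'E'
import cv2,numpy as np
def ray(c,uv):
    p=cv2.undistortPoints(np.array(uv,float).reshape(-1,1,2),c["camera_matrix"],c["dist_coeffs"]).reshape(-1,2)
    d=np.c_[p,np.ones(len(p))]@c["R"]
    return -c["R"].T@c["t"],d
def plane(c,uv,z):
    o,d=ray(c,uv); return o+d*((z-o[2])/d[:,2])[:,None]
def tri(c1,u1,c2,u2):
    o1,d1=ray(c1,u1);o2,d2=ray(c2,u2);d1,d2=d1[0],d2[0]
    s=np.linalg.lstsq(np.c_[d1,-d2],o2-o1,rcond=None)[0]
    a,b=o1+s[0]*d1,o2+s[1]*d2
    return (a+b)/2,np.linalg.norm(a-b)
HSV={"orange":((5,130,90),(18,255,255)),"blue":((105,130,60),(125,255,255)),"green":((50,90,30),(90,255,255)),"red":((172,130,60),(180,255,255))}
def blobs(c,col,roi=None,amin=8):
    h=cv2.cvtColor(c["color"],cv2.COLOR_BGR2HSV);m=cv2.inRange(h,*HSV[col])
    if col=="red": m|=cv2.inRange(h,(0,130,60),(4,255,255))
    if roi: k=np.zeros_like(m);k[roi[1]:roi[3],roi[0]:roi[2]]=1;m*=k
    n,l,s,ce=cv2.connectedComponentsWithStats(m)
    return [(s[i,4],ce[i],cv2.findContours((l==i).astype(np.uint8),0,1)[0][0]) for i in range(1,n) if s[i,4]>=amin]
E
python3 - <<'E'
from h import *
T=dict(np.load("top0.npz"));S=dict(np.load("scene0.npz"))
R={"orange":((150,200,195,245),(420,265,460,300)),"blue":((470,205,510,240),(225,105,260,140)),"green":((190,220,215,245),(410,255,435,280)),"red":((200,195,260,240),(370,230,415,280))}
np.set_printoptions(precision=1,suppress=True)
for k,(a,b) in R.items():
    A=blobs(T,k,a,4);B=blobs(S,k,b,4)
    print(k,[(x[0],x[1]) for x in A],[(x[0],x[1]) for x in B])
    A=max(A,key=lambda x:x[0]);B=max(B,key=lambda x:x[0])
    print("  tri",tri(T,A[1],S,B[1]))
    for z in(85,60,8): print("  z",z,plane(T,A[1],z)[0],plane(S,B[1],z)[0])
    w=plane(T,A[2].reshape(-1,2),60)[:,:2].astype(np.float32);print("  rect",cv2.minAreaRect(w))
a=cv2.resize(T["color"][130:260,150:280],None,fx=4,fy=4,interpolation=2)[:, :400] if 0 else cv2.resize(T["color"][140:255,155:270],(390,390))
b=cv2.resize(S["color"][225:310,325:455],(400,262));b=cv2.copyMakeBorder(b,0,128,0,0,0)
cv2.imwrite("pics/c1.png",np.hstack([a,b]))
# shelf: dark region
for n,c,roi,z in(("T",T,(335,150,430,210),25),("T",T,(335,150,430,210),85)):
    g=cv2.cvtColor(c["color"],6)
    m=np.zeros_like(g);m[roi[1]:roi[3],roi[0]:roi[2]]=(g[roi[1]:roi[3],roi[0]:roi[2]]<70)*255
    cs=max(cv2.findContours(m,0,1)[0],key=cv2.contourArea)
    print(n,z,cv2.minAreaRect(plane(c,cs.reshape(-1,2),z)[:,:2].astype(np.float32)))
E
```

```text
orange [(np.int32(179), array([167.9, 220.9]))] [(np.int32(153), array([441.4, 278.6]))]
  tri (array([518.5, 332.9,  60.5]), np.float64(0.346427797167568))
  z 85 [515.5 323.2  85. ] [532.8 336.9  85. ]
  z 60 [518.7 332.9  60. ] [518.1 332.9  60. ]
  z 8 [525.4 353.2   8. ] [487.6 324.7   8. ]
  rect ((518.7698364257812, 333.00897216796875), (25.26520538330078, 35.23567199707031), 59.83118438720703)
blue [(np.int32(167), array([493. , 221.6]))] [(np.int32(65), array([241.5, 118.9]))]
  tri (array([ 496.1, -377.3,   60.7]), np.float64(0.8210015972745548))
  z 85 [ 493.4 -367.    85. ] [ 511.  -356.1   85. ]
  z 60 [ 496.  -377.2   60. ] [ 495.8 -378.4   60. ]
  z 8 [ 501.3 -398.6    8. ] [ 464.  -424.8    8. ]
  rect ((496.0862121582031, -377.320556640625), (21.323476791381836, 32.796390533447266), 84.4332046508789)
green [(np.int32(26), array([202.3, 233.3]))] [(np.int32(39), array([421.9, 265.2]))]
  tri (array([493.3, 270. ,  12.7]), np.float64(0.25920202211120097))
  z 85 [486.6 248.1  85. ] [535.5 285.5  85. ]
  z 60 [488.9 255.6  60. ] [520.9 280.2  60. ]
  z 8 [493.8 271.3   8. ] [490.5 269.2   8. ]
  rect ((488.51251220703125, 256.23822021484375), (17.844581604003906, 6.5937581062316895), 88.34563446044922)
red [(np.int32(13), array([243.2, 218.9]))] [(np.int32(7), array([382.3, 247.7])), (np.int32(13), array([401.5, 268.6]))]
  tri (array([518.3, 206.9, -44.7]), np.float64(48.79548091688039))
  z 85 [514.9 160.2  85. ] [574.1 258.   85. ]
  z 60 [518.  165.2  60. ] [560.6 251.9  60. ]
  z 8 [524.6 175.6   8. ] [532.3 239.4   8. ]
  rect ((517.9109497070312, 164.8712615966797), (15.726386070251465, 3.026380777359009), 77.05297088623047)
T 25 ((601.7319946289062, -149.49737548828125), (91.53717041015625, 169.65567016601562), 1.9636894464492798)
T 85 ((588.9569702148438, -140.5848388671875), (85.58538055419922, 158.6243896484375), 1.9637497663497925)
```

View pics/c1.png

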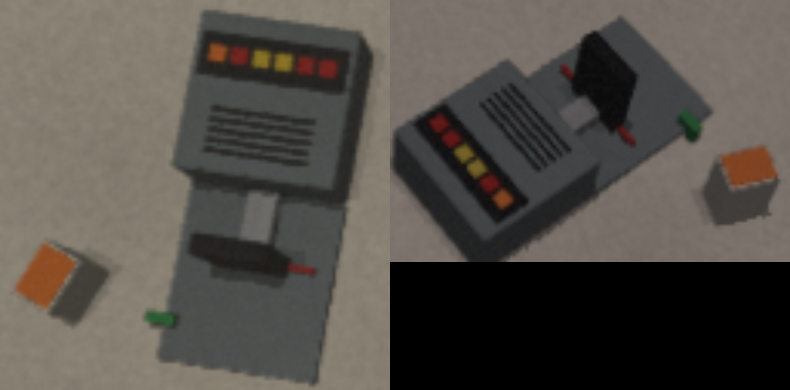

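The crop shows the plate's front corners at about (160,360) and (316,382), the clip at (160,318), the tab top from (190,240) to (290,260), and the red pointer at (300,270).

```bash
cat >> h.py <<'E'
def goto(p,yaw):
    """shift/turn in tool axes to world TCP p, tool y at yaw deg, pointing down"""
    from bench import readout
    from scipy.spatial.transform import Rotation as Ro
    s=readout.observe();R0=s["tool_rot"];a=np.radians(yaw)
    y=np.array([np.cos(a),np.sin(a),0]);z=np.array([0,0,-1.]);R1=np.c_[np.cross(y,z),y,z]
    print("t",round(s["t"],2),"pos",s["position"].round(1),"shift",((R0.T@(np.array(p)-s["position"]))/1000).round(4),"turn",Ro.from_matrix(R0.T@R1).as_rotvec().round(4))
E
python3 - <<'E'
from h import *
from bench import readout,vision
np.set_printoptions(precision=1,suppress=True)
T=dict(np.load("top0.npz"));S=dict(np.load("scene0.npz"))
w=vision.read_camera("wrist");s=readout.observe()
C=-w["R"].T@w["t"];print("wcam in tool",s["tool_rot"].T@(C-s["position"]));print((w["R"]@s["tool_rot"]).round(3),w["camera_matrix"][0,0])
k=115/390
cr=lambda L:[(155+x*k,140+y*k) for x,y in L]
P=plane(T,cr([(160,360),(316,382),(345,207),(192,185)]),8);print("plate",P)
for i in range(4): d=P[(i+1)%4]-P[i];print(np.linalg.norm(d),np.degrees(np.arctan2(d[1],d[0])))
P=plane(T,cr([(203,10),(362,32),(175,165)]),60);print("hous",P)
print("tab top",plane(T,cr([(190,238),(288,258)]),85))
print("ptr",plane(T,cr([(315,272)]),10))
print("greys",plane(T,[(361,176),(376.3,176)],85))
goto((560,-150,300),2);goto((430,-160,300),2)
E
```

```text
wcam in tool [  78.7   -1.6 -120.8]
[[ 0.   1.  -0. ]
 [-1.   0.  -0.3]
 [-0.3  0.   1. ]] 350.01629719084116
plate [[464.1 271.    8. ]
 [446.2 164.    8. ]
 [566.  143.9   8. ]
 [584.9 250.9   8. ]]
108.46924401499246 -99.46061535405387
121.42867747095833 -9.534985061547626
108.67092801500894 79.99102594707153
122.46861856465603 170.55767398803957
hous [[694.5 230.7  60. ]
 [675.3 123.4  60. ]
 [588.7 247.8  60. ]]
tab top [[535.9 230.   85. ]
 [521.2 167.4  85. ]]
ptr [[521.1 164.3  10. ]]
greys [[ 600.6  -95.4   85. ]
 [ 599.5 -128.3   85. ]]
t 0.15 pos [ 158.7 -578.4  252.4] shift [ 0.5 -0.3 -0. ] turn [-0.  -0.  -1.3]
t 0.15 pos [ 158.7 -578.4  252.4] shift [ 0.4 -0.3 -0. ] turn [-0.  -0.  -1.3]
```

```bash
python3 -c "
from h import *
goto((490,-385,200),-5)"
```

```text
t 0.15 pos [ 158.7 -578.4  252.4] shift [ 0.3706 -0.0988  0.0526] turn [-1.3000e-03 -1.0000e-03 -1.2158e+00]
```

play_rows(
  moves=[
    [[0.085,0.371,-0.099,0.052,0,0,-1.216],[0.085,0.371,-0.099,0.052,0,0,-1.216],[0.085,0.371,-0.099,0.052,0,0,-1.216],[0.085,0.371,-0.099,0.052,0,0,-1.216],[0.085,0.371,-0.099,0.052,0,0,-1.216],[0.085,0.371,-0.099,0.052,0,0,-1.216],[0.085,0.371,-0.099,0.052,0,0,-1.216],[0.085,0.371,-0.099,0.052,0,0,-1.216],[0.085,0.371,-0.099,0.052,0,0,-1.216],[0.085,0.371,-0.099,0.052,0,0,-1.216],[0.085,0.371,-0.099,0.052,0,0,-1.216],[0.085,0.371,-0.099,0.052,0,0,-1.216]],
  ],
)

```text
t: 1.15
position: [490.6, -384.4, 200.5]
tool_rot: [[0.087, 0.996, -0.002], [0.996, -0.087, 0.001], [0.0, -0.002, -1.0]]
wrist_force: [0.1, -0.5, 0.1]
opening: 84.9
grasp_force: 0.0
```

Run:
```python
from h import *
from bench import vision
w=vision.read_camera("wrist");np.savez("wb.npz",**w);cv2.imwrite("pics/wb.png",w["color"])
for a,c,k in blobs(w,"blue",None,60): 
    P=plane(w,k.reshape(-1,2),60)[:,:2].astype(np.float32);print(a,c,cv2.minAreaRect(P))
goto((580,-125,200),2)
```

```text
t 1.2 pos [ 489.9 -385.2  201. ] shift [0.2672 0.0666 0.0009] turn [-1.000e-03  1.000e-04 -1.241e-01]
```

View pics/wb.png

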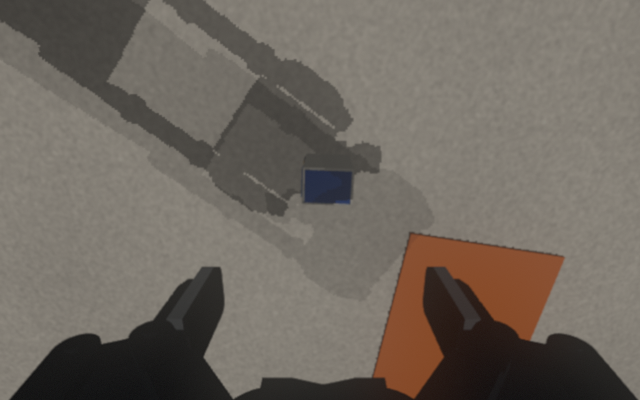

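The wrist view shows the blue cap at (327,186), in the arm's shadow and square to the image, with the jaws at the bottom. Next I go to the shelf.

play_rows(
  moves=[
    [[0.085,0.267,0.066,0.001,0,0,-0.124],[0.085,0.267,0.066,0.001,0,0,-0.124],[0.085,0.267,0.066,0.001,0,0,-0.124],[0.085,0.267,0.066,0.001,0,0,-0.124],[0.085,0.267,0.066,0.001,0,0,-0.124],[0.085,0.267,0.066,0.001,0,0,-0.124],[0.085,0.267,0.066,0.001,0,0,-0.124],[0.085,0.267,0.066,0.001,0,0,-0.124],[0.085,0.267,0.066,0.001,0,0,-0.124]],
  ],
)

```text
t: 1.95
position: [579.0, -125.0, 200.8]
tool_rot: [[-0.036, 0.999, 0.001], [0.999, 0.036, -0.001], [-0.001, 0.0, -1.0]]
wrist_force: [-0.6, 0.1, 0.1]
opening: 85.1
grasp_force: 0.0
```

Run:
```python
from h import *
from bench import vision
HSV["blue"]=((105,110,20),(125,255,255))
w=dict(np.load("wb.npz"));T=dict(np.load("top0.npz"))
for a,c,k in blobs(w,"blue",(290,160,370,215),60): 
    P=plane(w,k.reshape(-1,2),60)[:,:2].astype(np.float32);print(a,c,cv2.minAreaRect(P),tri(w,c,T,blobs(T,"blue",(470,205,510,240))[0][1]))
w=vision.read_camera("wrist");np.savez("ws.npz",**w);cv2.imwrite("pics/ws.png",w["color"])
goto((515,325,200),-30)
```

```text
105 [313.65714286 175.36190476] ((485.7806396484375, -368.88397216796875), (8.645767211914062, 16.781734466552734), 82.21311950683594) (array([ 487.95673723, -349.38663036,  130.3742617 ]), np.float64(2.6257768794027205))
t 2.0 pos [ 578.8 -126.   200.7] shift [ 4.53e-01 -4.81e-02  2.00e-04] turn [5.000e-04 9.000e-04 5.583e-01]
```

View pics/ws.png

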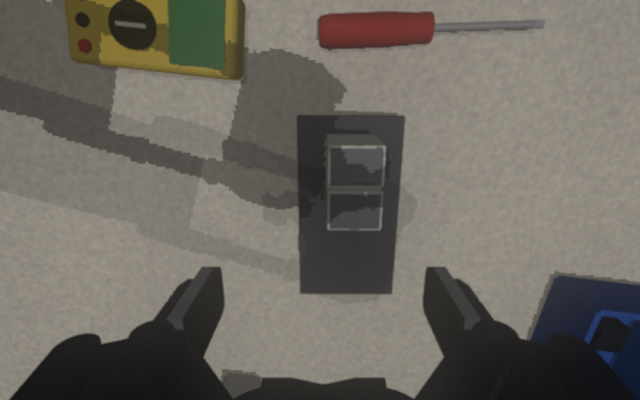

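The wrist view shows grey_end's top at (328..384, 146..186), grey_next's top at (328..382, 191..230), and shelf corners at (298,116), (405,116), (301,293) and (392,293). Next I go to orange.

play_rows(
  moves=[
    [[0.085,0.453,-0.048,0,0,0,0.558],[0.085,0.453,-0.048,0,0,0,0.558],[0.085,0.453,-0.048,0,0,0,0.558],[0.085,0.453,-0.048,0,0,0,0.558],[0.085,0.453,-0.048,0,0,0,0.558],[0.085,0.453,-0.048,0,0,0,0.558],[0.085,0.453,-0.048,0,0,0,0.558],[0.085,0.453,-0.048,0,0,0,0.558],[0.085,0.453,-0.048,0,0,0,0.558],[0.085,0.453,-0.048,0,0,0,0.558],[0.085,0.453,-0.048,0,0,0,0.558],[0.085,0.453,-0.048,0,0,0,0.558]],
  ],
)

```text
t: 3.0
position: [513.8, 329.5, 200.1]
tool_rot: [[0.497, 0.868, -0.001], [0.868, -0.497, 0.002], [0.002, -0.002, -1.0]]
wrist_force: [0.1, -0.8, -0.3]
opening: 84.8
grasp_force: 0.0
```

Run:
```python
from h import *
from bench import vision
np.set_printoptions(precision=1,suppress=True)
w=dict(np.load("ws.npz"));T=dict(np.load("top0.npz"))
print("tops",plane(w,[(356,166),(355,210.5),(328,146),(328,230),(384,146),(382,230)],85))
print("h",tri(w,(355,210.5),T,(376.3,176)),tri(w,(356,166),T,(361,176)))
P=plane(w,[(298,116),(405,116),(392,293),(301,293)],25);print("shelf",P,P.mean(0))
for i in range(4): d=P[(i+1)%4]-P[i];print(np.linalg.norm(d),np.degrees(np.arctan2(d[1],d[0])))
w=vision.read_camera("wrist");np.savez("wo.npz",**w);cv2.imwrite("pics/wo.png",w["color"])
for a,c,k in blobs(w,"orange",None,60): 
    P=plane(w,k.reshape(-1,2),60)[:,:2].astype(np.float32);print(a,c,cv2.minAreaRect(P),tri(w,c,T,blobs(T,"orange",(150,200,195,245))[0][1]))
```

```text
tops [[ 599.7  -95.3   85. ]
 [ 601.1 -127.8   85. ]
 [ 579.9  -82.2   85. ]
 [ 582.4 -143.6   85. ]
 [ 617.8  -80.8   85. ]
 [ 621.9 -142.2   85. ]]
h (array([ 601.2, -129.3,   79.8]), np.float64(1.1165229761215845)) (array([599.7, -94.9,  87.9]), np.float64(0.746840939275245))
shelf [[ 555.4  -67.9   25. ]
 [ 643.8  -64.7   25. ]
 [ 649.5 -233.2   25. ]
 [ 560.6 -236.2   25. ]] [ 602.3 -150.5   25. ]
88.48736872561022 2.0807713249034174
168.56108601494915 -88.0776978701484
88.90475690569332 -178.01485212511795
168.41438158119297 91.78020658555754
382 [313.9 183. ] ((512.87890625, 340.10650634765625), (15.192008018493652, 20.919479370117188), 60.22980880737305) (array([514.9, 338.5,  51.8]), np.float64(10.882950465955705))
206 [555.8 221.6] ((663.507568359375, 218.49725341796875), (12.10958480834961, 11.909005165100098), 79.41783142089844) (array([553.9, 301.6, 187.8]), np.float64(106.51483175714641))
```

View pics/wo.png

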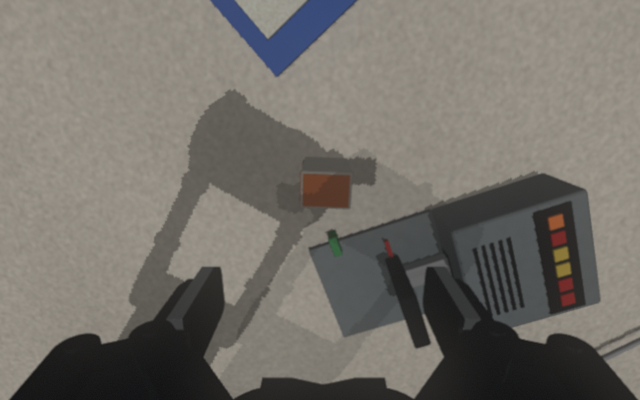

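The cap spans (302..351, 172..208) in the wrist view, with the clip at (334,243) and the pointer at (390,247).

Run:
```python
from h import *
np.set_printoptions(precision=1,suppress=True)
w=dict(np.load("wo.npz"));T=dict(np.load("top0.npz"));b=dict(np.load("wb.npz"))
P=plane(w,[(302,172),(351,173),(351,208),(302,207),(326.5,190)],60);print(P,[np.degrees(np.arctan2(*(P[j]-P[i])[1::-1])) for i,j in((0,1),(3,2))])
print(tri(w,(326.5,190),T,(167.9,220.9)))
print(tri(w,(334,243),T,(202.3,233.3)))
P=plane(b,[(303,170),(352,170),(351,203),(302,202),(327,186)],60);print("blue",P,[np.degrees(np.arctan2(*(P[j]-P[i])[1::-1])) for i,j in((0,1),(3,2))])
goto((518,333.5,105),-30); goto((518,333.5,43),-30)
```

```text
[[507.7 354.6  60. ]
 [539.8 335.3  60. ]
 [526.3 310.4  60. ]
 [493.2 330.3  60. ]
 [516.8 332.8  60. ]] [np.float64(-30.96468146438452), np.float64(-31.001087352267653)]
(array([517.7, 332.8,  61.1]), np.float64(1.6296880631770259))
(array([491.9, 270.4,  12.8]), np.float64(3.135051293908353))
blue [[ 475.8 -362.5   60. ]
 [ 513.1 -365.8   60. ]
 [ 510.6 -392.2   60. ]
 [ 472.3 -388.    60. ]
 [ 493.  -376.7   60. ]] [np.float64(-4.992620190045564), np.float64(-6.222564415392407)]
t 3.05 pos [514.3 328.2 199.9] shift [0.  0.  0.1] turn [-0. -0.  0.]
t 3.05 pos [514.3 328.2 199.9] shift [0.  0.  0.2] turn [-0. -0.  0.]
```

play_rows(
  moves=[
    [[0.062,0.006,0.001,0.04,0,0,0.009],[0.062,0.006,0.001,0.08,0,0,0.009],[0.062,0.006,0.001,0.11,0,0,0.009],[0.062,0.006,0.001,0.14,0,0,0.009],[0.062,0.006,0.001,0.157,0,0,0.009],[0.062,0.006,0.001,0.157,0,0,0.009],[0.036,0.006,0.001,0.157,0,0,0.009],[0.036,0.006,0.001,0.157,0,0,0.009],[0.036,0.006,0.001,0.157,0,0,0.009],[0.036,0.006,0.001,0.157,0,0,0.009],[0.036,0.006,0.001,0.157,0,0,0.009],[0.036,0.006,0.001,0.157,0,0,0.009]],
  ],
  newtons=40,
)

```text
t: 4.05
position: [519.5, 331.1, 45.4]
tool_rot: [[0.506, 0.863, 0.003], [0.863, -0.506, 0.001], [0.002, 0.002, -1.0]]
wrist_force: [1.4, -2.1, 5.0]
opening: 39.6
grasp_force: 41.9
```

```bash
python3 -c "
from h import *
from bench import readout
s=readout.observe();print(s['opening'],s['grasp_force'],s['wrist_force'])
goto((518,333,200),-30.5)"
```

```text
39.593522785410485 41.88206970691681 [ 1.44887212 -2.06613023  5.00336817]
t 4.05 pos [519.5 331.1  45.4] shift [ 0.0013 -0.0019 -0.1546] turn [ 0.0023 -0.0025  0.0023]
```

```bash
python3 -c "
from h import *
goto((602,-161,150),2)"
```

```text
t 4.05 pos [519.5 331.1  45.4] shift [-0.3826  0.3202 -0.1048] turn [ 0.003  -0.0017 -0.5649]
```

play_rows(
  moves=[
    [[0.036,0,0,-0.03,0,0,0],[0.036,0,0,-0.065,0,0,0],[0.036,0,0,-0.1,0,0,0],[0.036,-0.02,0.016,-0.13,0,0,-0.05],[0.036,-0.383,0.32,-0.13,0,0,-0.565],[0.036,-0.383,0.32,-0.13,0,0,-0.565],[0.036,-0.383,0.32,-0.13,0,0,-0.565],[0.036,-0.383,0.32,-0.13,0,0,-0.565],[0.036,-0.383,0.32,-0.13,0,0,-0.565],[0.036,-0.383,0.32,-0.13,0,0,-0.565],[0.036,-0.383,0.32,-0.13,0,0,-0.565],[0.036,-0.383,0.32,-0.13,0,0,-0.565]],
  ],
)

```text
t: 5.05
position: [575.9, -14.7, 173.4]
tool_rot: [[-0.036, 0.999, 0.0], [0.999, 0.036, 0.0], [0.0, 0.0, -1.0]]
wrist_force: [1.0, 0.6, -0.6]
opening: 39.5
grasp_force: 41.3
```

```bash
python3 -c "
from h import *
goto((602,-163,150),2)"
```

```text
t 5.05 pos [575.9 -14.7 173.4] shift [-0.1491  0.0208  0.0233] turn [ 0.0002 -0.0002  0.0007]
```

play_rows(
  moves=[
    [[0.036,-0.149,0.021,0.01,0,0,0],[0.036,-0.149,0.021,0.01,0,0,0],[0.036,-0.149,0.021,0.01,0,0,0],[0.036,-0.149,0.021,0.01,0,0,0],[0.036,-0.149,0.021,0.023,0,0,0],[0.036,-0.149,0.021,0.023,0,0,0],[0.036,-0.149,0.021,0.023,0,0,0]],
  ],
)

```text
t: 5.63
position: [601.5, -160.3, 148.8]
tool_rot: [[-0.035, 0.999, -0.003], [0.999, 0.035, 0.002], [0.002, -0.003, -1.0]]
wrist_force: [0.1, 0.4, -1.5]
opening: 39.7
grasp_force: 41.3
```

Run:
```python
from h import *
from bench import vision,readout
np.set_printoptions(precision=1,suppress=True)
goto((602,-161.5,70.5),2)
w=vision.read_camera("wrist");np.savez("w2.npz",**w);cv2.imwrite("pics/w2.png",w["color"])
```

```text
t 5.63 pos [ 601.5 -160.3  148.8] shift [-0.   0.   0.1] turn [-0. -0.  0.]
```

View pics/w2.png

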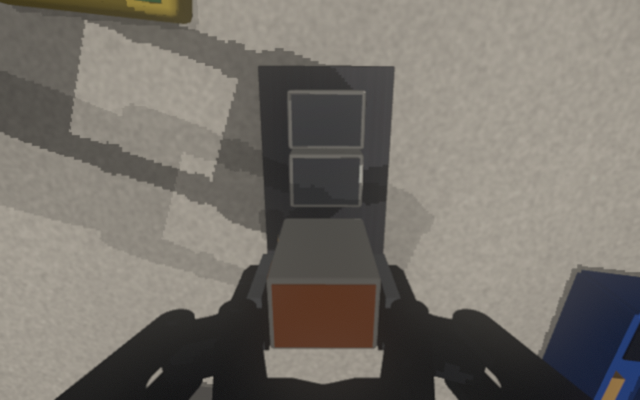

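The held orange cap spans (270..378, 280..349). Grey_next's top spans (290..362, 155..207), and grey_end's spans (289..364, 91..148).

Run:
```python
from h import *
from bench import readout
np.set_printoptions(precision=2,suppress=True)
w=dict(np.load("w2.npz"))
A=plane(w,[(270,281),(378,281),(268,349),(379,349)],163.4);print("held",A,A.mean(0))
B=plane(w,[(290,155),(362,155),(291,207),(361,207)],85);print("next",B,B.mean(0))
B=plane(w,[(289,91),(364,91),(289,148),(364,148)],85);print("end",B,B.mean(0))
print(readout.observe()["position"])
```

```text
held [[ 581.56 -143.89  163.4 ]
 [ 618.86 -142.53  163.4 ]
 [ 580.46 -172.68  163.4 ]
 [ 621.66 -171.17  163.4 ]] [ 600.63 -157.57  163.4 ]
next [[ 581.11 -114.47   85.  ]
 [ 619.43 -113.1    85.  ]
 [ 581.85 -143.74   85.  ]
 [ 620.91 -142.34   85.  ]] [ 600.82 -128.41   85.  ]
end [[ 580.39  -81.91   85.  ]
 [ 618.19  -80.57   85.  ]
 [ 580.56 -110.75   85.  ]
 [ 620.23 -109.34   85.  ]] [599.84 -95.64  85.  ]
[ 601.97 -159.9   149.83]
```

play_rows(
  moves=[
    [[0.036,-0.0034,0.0005,0,0,0,0],[0.036,-0.0034,0.0005,0.015,0,0,0],[0.036,-0.0034,0.0005,0.035,0,0,0],[0.036,-0.0034,0.0005,0.05,0,0,0],[0.036,-0.0034,0.0005,0.06,0,0,0],[0.036,-0.0034,0.0005,0.068,0,0,0],[0.036,-0.0034,0.0005,0.073,0,0,0],[0.036,-0.0034,0.0005,0.075,0,0,0],[0.036,-0.0034,0.0005,0.075,0,0,0]],
  ],
)

```text
t: 6.43
position: [603.0, -164.5, 75.5]
tool_rot: [[-0.035, 0.999, 0.0], [0.999, 0.035, -0.0], [-0.0, 0.0, -1.0]]
wrist_force: [-0.1, 0.8, -0.3]
opening: 39.4
grasp_force: 41.3
```

```bash
python3 -c "
from h import *
from bench import readout
goto((602.2,-163.5,70.8),2)
print(readout.observe()['wrist_force'])"
```

```text
t 6.43 pos [ 603.  -164.5   75.5] shift [ 0.001  -0.0008  0.0047] turn [0.0003 0.0001 0.0004]
[-0.07795231  0.76002868 -0.25518978]
```

play_rows(
  moves=[
    [[0.036,0.0005,-0.0005,0.002,0,0,0],[0.036,0.0005,-0.0005,0.004,0,0,0],[0.036,0.0005,-0.0005,0.005,0,0,0],[0.036,0.0005,-0.0005,0.005,0,0,0]],
  ],
)

```text
t: 6.77
position: [602.5, -164.3, 70.5]
tool_rot: [[-0.035, 0.999, 0.0], [0.999, 0.035, -0.0], [-0.0, 0.0, -1.0]]
wrist_force: [0.5, -0.7, -0.4]
opening: 39.7
grasp_force: 41.4
```

```bash
python3 -c "
from h import *
goto((602.2,-163.5,70.4),2)"
```

```text
t 6.77 pos [ 602.5 -164.3   70.5] shift [ 0.0008 -0.0002  0.0001] turn [ 0.0005  0.0001 -0.0001]
```

play_rows(
  moves=[
    [[0.036,0,0,0.001,0,0,0],[0.036,0,0,0.0015,0,0,0],[0.036,0,0,0.0015,0,0,0],[0.06,0,0,0.0015,0,0,0],[0.06,0,0,0.0015,0,0,0],[0.06,0,0,0.0015,0,0,0],[0.06,0,0,-0.02,0,0,0],[0.06,0,0,-0.055,0,0,0],[0.06,0,0,-0.09,0,0,0],[0.06,0,0,-0.12,0,0,0],[0.06,0,0,-0.13,0,0,0],[0.06,0,0,-0.13,0,0,0]],
  ],
)

```text
t: 7.77
position: [603.7, -164.6, 204.7]
tool_rot: [[-0.035, 0.999, 0.007], [0.999, 0.035, -0.002], [-0.003, 0.007, -1.0]]
wrist_force: [0.5, 0.4, 0.6]
opening: 60.1
grasp_force: 0.0
```

Run:
```python
from h import *
from bench import vision
w=vision.read_camera("wrist");np.savez("w3.npz",**w);cv2.imwrite("pics/w3.png",w["color"])
goto((494.5,-377,200),-5.5)
```

```text
t 7.82 pos [ 602.9 -164.3  201.4] shift [-0.2087 -0.1158  0.0013] turn [0.0027 0.0008 0.131 ]
```

View pics/w3.png

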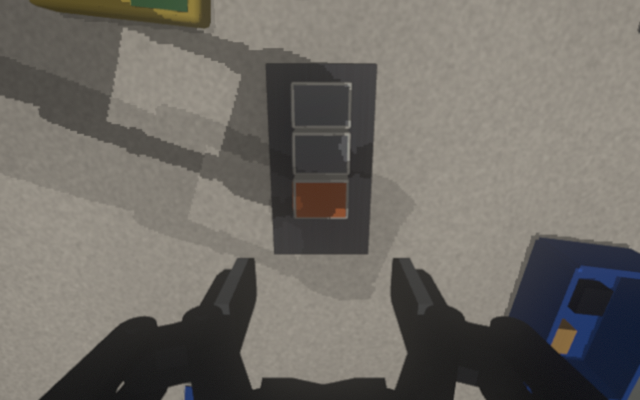

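Orange now stands in line: orange (293..349, 180..219), grey_next (293..349, 133..174), grey_end (291..351, 83..127). On to blue.

play_rows(
  moves=[
    [[0.062,-0.209,-0.116,0.001,0,0,0.131],[0.062,-0.209,-0.116,0.001,0,0,0.131],[0.062,-0.209,-0.116,0.001,0,0,0.131],[0.062,-0.209,-0.116,0.001,0,0,0.131],[0.062,-0.209,-0.116,0.001,0,0,0.131],[0.062,-0.209,-0.116,0.001,0,0,0.131],[0.062,-0.209,-0.116,0.001,0,0,0.131],[0.062,-0.209,-0.116,0.04,0,0,0.131],[0.062,-0.209,-0.116,0.06,0,0,0.131],[0.062,-0.209,-0.116,0.06,0,0,0.131]],
  ],
)

```text
t: 8.65
position: [490.9, -374.7, 130.7]
tool_rot: [[0.096, 0.995, -0.011], [0.995, -0.096, 0.009], [0.008, -0.012, -1.0]]
wrist_force: [0.1, 1.5, -1.5]
opening: 62.0
grasp_force: 0.0
```

Run:
```python
from h import *
np.set_printoptions(precision=1,suppress=True)
w=dict(np.load("w3.npz"))
for u in [(293,349,180,219),(292.5,349,132,174.5),(291,351,83,127)]:
    A=plane(w,[(u[0],u[2]),(u[1],u[2]),(u[0],u[3]),(u[1],u[3])],85);print(A.mean(0))
goto((494.5,-377,45),-5.5)
```

```text
[ 601.9 -161.6   85. ]
[ 600.7 -128.    85. ]
[599.8 -95.7  85. ]
t 8.65 pos [ 490.9 -374.7  130.7] shift [-0.   0.   0.1] turn [-0. -0. -0.]
```

play_rows(
  moves=[
    [[0.062,-0.001,0.002,0,0,0,0],[0.062,-0.001,0.002,0.03,0,0,0],[0.062,-0.001,0.002,0.06,0,0,0],[0.062,-0.001,0.002,0.085,0,0,0],[0.062,-0.001,0.002,0.085,0,0,0],[0.062,-0.001,0.002,0.085,0,0,0],[0.036,-0.001,0.002,0.085,0,0,0],[0.036,-0.001,0.002,0.085,0,0,0],[0.036,-0.001,0.002,0.085,0,0,0],[0.036,-0.001,0.002,0.085,0,0,0],[0.036,-0.001,0.002,0.085,0,0,0],[0.036,-0.001,0.002,0.085,0,0,0]],
  ],
)

```text
t: 9.65
position: [497.1, -379.4, 59.0]
tool_rot: [[0.096, 0.995, 0.005], [0.995, -0.096, -0.004], [-0.003, 0.005, -1.0]]
wrist_force: [0.6, -0.4, 6.4]
opening: 39.1
grasp_force: 42.4
```

```bash
python3 -c "
from h import *
goto((603,-200,150),2)"
```

```text
t 9.65 pos [ 497.1 -379.4   59. ] shift [ 0.1884  0.0887 -0.0912] turn [ 0.0047  0.0036 -0.1309]
```

The grip landed 14 mm higher than planned, so I regrasp lower.

play_rows(
  moves=[
    [[0.06,0,0,0,0,0,0],[0.06,0,0,0,0,0,0],[0.06,0,0,0,0,0,0],[0.06,-0.001,-0.001,0.008,0,0,0],[0.06,-0.001,-0.001,0.014,0,0,0],[0.06,-0.001,-0.001,0.014,0,0,0],[0.036,-0.001,-0.001,0.014,0,0,0],[0.036,-0.001,-0.001,0.014,0,0,0],[0.036,-0.001,-0.001,0.014,0,0,0],[0.036,-0.001,-0.001,0.014,0,0,0],[0.036,-0.001,-0.001,0.014,0,0,0]],
  ],
)

```text
t: 10.57
position: [494.5, -379.1, 41.3]
tool_rot: [[0.096, 0.995, -0.0], [0.995, -0.096, 0.0], [0.0, -0.0, -1.0]]
wrist_force: [-0.4, 0.6, -1.9]
opening: 39.5
grasp_force: 40.5
```

```bash
python3 -c "
from h import *
goto((603,-200,150),2)"
```

```text
t 10.57 pos [ 494.5 -379.1   41.3] shift [ 0.1887  0.0908 -0.1087] turn [-1.000e-04 -0.000e+00 -1.309e-01]
```

play_rows(
  moves=[
    [[0.036,0,0,-0.03,0,0,0],[0.036,0,0,-0.07,0,0,0],[0.036,0,0,-0.109,0,0,0],[0.036,0.189,0.091,-0.109,0,0,-0.131],[0.036,0.189,0.091,-0.109,0,0,-0.131],[0.036,0.189,0.091,-0.109,0,0,-0.131],[0.036,0.189,0.091,-0.109,0,0,-0.131],[0.036,0.189,0.091,-0.109,0,0,-0.131],[0.036,0.189,0.091,-0.109,0,0,-0.131],[0.036,0.189,0.091,-0.109,0,0,-0.131],[0.036,0.189,0.091,-0.109,0,0,-0.131],[0.036,0.189,0.091,-0.109,0,0,-0.131]],
  ],
)

```text
t: 11.57
position: [602.6, -200.9, 150.2]
tool_rot: [[-0.034, 0.999, -0.0], [0.999, 0.034, -0.0], [-0.0, -0.0, -1.0]]
wrist_force: [-0.4, -0.5, -1.2]
opening: 39.6
grasp_force: 40.8
```

Run:
```python
from h import *
from bench import vision,readout
w=vision.read_camera("wrist");np.savez("w4.npz",**w);cv2.imwrite("pics/w4.png",w["color"])
s=readout.observe();print(s["position"],s["t"],(-w["R"].T@w["t"])[2])
```

```text
[ 602.57370299 -201.16756737  150.27928143] 11.6167 271.0834862552753
```

View pics/w4.png

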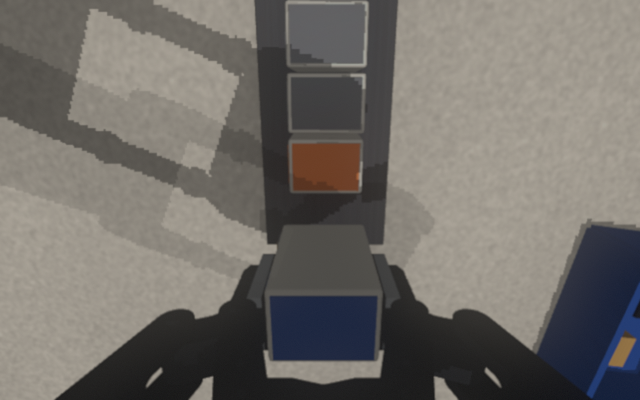

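The held blue cap spans (266..382, 293..361). Orange spans (289..362, 139..193), and the row is still straight.

Run:
```python
from h import *
np.set_printoptions(precision=1,suppress=True)
w=dict(np.load("w4.npz"))
A=plane(w,[(266,293),(382,293),(266,361),(380,361)],169);print(A,A.mean(0))
A=plane(w,[(289,139),(363,139),(289,193),(362,193)],85);print(A,A.mean(0))
```

```text
[[ 581.9 -186.5  169. ]
 [ 620.8 -185.2  169. ]
 [ 581.4 -214.9  169. ]
 [ 622.6 -213.5  169. ]] [ 601.7 -200.   169. ]
[[ 581.7 -146.9   85. ]
 [ 620.8 -145.6   85. ]
 [ 581.8 -176.7   85. ]
 [ 622.4 -175.4   85. ]] [ 601.7 -161.1   85. ]
```

play_rows(
  moves=[
    [[0.036,0.005,0.001,0.005,0,0,0],[0.036,0.005,0.001,0.025,0,0,0],[0.036,0.005,0.001,0.045,0,0,0],[0.036,0.005,0.001,0.06,0,0,0],[0.036,0.005,0.001,0.07,0,0,0],[0.036,0.005,0.001,0.077,0,0,0],[0.036,0.005,0.001,0.08,0,0,0],[0.036,0.005,0.001,0.081,0,0,0],[0.036,0.005,0.001,0.081,0,0,0]],
  ],
)

```text
t: 12.37
position: [604.3, -195.0, 70.0]
tool_rot: [[-0.035, 0.999, 0.001], [0.999, 0.035, -0.0], [-0.0, 0.001, -1.0]]
wrist_force: [0.9, 0.1, -0.0]
opening: 39.7
grasp_force: 40.9
```

play_rows(
  moves=[
    [[0.036,0,0,0.002,0,0,0],[0.036,0,0,0.0035,0,0,0],[0.036,0,0,0.0045,0,0,0],[0.036,0,0,0.0045,0,0,0],[0.06,0,0,0.0045,0,0,0],[0.06,0,0,0.0045,0,0,0],[0.06,0,0,0.0045,0,0,0],[0.06,0,0,-0.02,0,0,0],[0.06,0,0,-0.055,0,0,0],[0.06,0,0,-0.09,0,0,0],[0.06,0,0,-0.125,0,0,0],[0.06,0,0,-0.125,0,0,0]],
  ],
)

```text
t: 13.37
position: [606.4, -195.6, 204.2]
tool_rot: [[-0.035, 0.999, 0.013], [0.999, 0.035, -0.005], [-0.005, 0.013, -1.0]]
wrist_force: [1.3, 0.1, 2.4]
opening: 60.1
grasp_force: 0.0
```

Run:
```python
from h import *
from bench import vision
np.set_printoptions(precision=1,suppress=True)
w=vision.read_camera("wrist");np.savez("w5.npz",**w);cv2.imwrite("pics/w5.png",w["color"])
HSV["blue"]=((105,110,20),(125,255,255))
for k in("orange","blue"):
    for a,c,q in blobs(w,k,(280,80,365,260),100):
        print(k,c,cv2.minAreaRect(plane(w,q.reshape(-1,2),85)[:,:2].astype(np.float32)))
ux=np.array([np.cos(np.radians(-9.6)),np.sin(np.radians(-9.6))])
goto((525,210,200),-9.6)
```

```text
orange [318.7 154.1] ((601.59130859375, -161.46047973632812), (34.91642761230469, 24.535045623779297), 1.8963236808776855)
blue [335.8 212.9] ((615.52197265625, -201.7799072265625), (10.99325942993164, 6.21613073348999), 1.7137507200241089)
t 13.42 pos [ 605.9 -195.4  200.6] shift [ 0.4 -0.1 -0. ] turn [0.  0.  0.2]
```

View pics/w5.png

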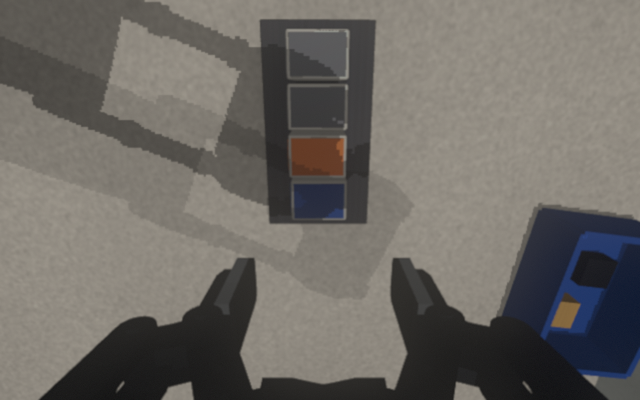

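Blue (292..346, 182..220) stands in line beside orange and the row is complete. Next I look at the unit.

```bash
sed -i '1a np.set_printoptions(precision=4,suppress=True)' h.py
python3 - <<'E'
from h import *
w=dict(np.load("w5.npz"))
A=plane(w,[(291,181),(347,181),(292,221),(346,221)],85);print(A.mean(0))
goto((510,245,200),-9.6)
E
```

```text
[ 603.9334 -193.9515   85.    ]
t 13.42 pos [ 605.9 -195.4  200.6] shift [ 0.4434 -0.0804 -0.0019] turn [0.0097 0.0029 0.2026]
```

play_rows(
  moves=[
    [[0.06,0.443,-0.08,0,0.01,0.003,0.203],[0.06,0.443,-0.08,0,0.01,0.003,0.203],[0.06,0.443,-0.08,0,0.01,0.003,0.203],[0.06,0.443,-0.08,0,0.01,0.003,0.203],[0.06,0.443,-0.08,0,0.01,0.003,0.203],[0.06,0.443,-0.08,0,0.01,0.003,0.203],[0.06,0.443,-0.08,0,0.01,0.003,0.203],[0.06,0.443,-0.08,0,0.01,0.003,0.203],[0.06,0.443,-0.08,0,0.01,0.003,0.203],[0.06,0.443,-0.08,0,0.01,0.003,0.203],[0.06,0.443,-0.08,0,0.01,0.003,0.203],[0.06,0.443,-0.08,0,0.01,0.003,0.203]],
  ],
)

```text
t: 14.42
position: [506.2, 250.6, 192.7]
tool_rot: [[0.161, 0.987, -0.013], [0.987, -0.161, 0.006], [0.003, -0.013, -1.0]]
wrist_force: [0.1, 0.3, 0.2]
opening: 59.8
grasp_force: 0.0
```

Run:
```python
from h import *
from bench import vision
w=vision.read_camera("wrist");np.savez("w6.npz",**w);T=dict(np.load("top0.npz"))
a=np.radians(-9.6);U=np.array([[np.cos(a),np.sin(a)],[-np.sin(a),np.cos(a)]])
HSV["green"]=((50,80,25),(90,255,255))
for k,z in(("green",14),("red",12)):
    for n,c,q in blobs(w,k,(200,0,560,330),20):
        P=plane(w,q.reshape(-1,2),z)[:,:2];r=cv2.minAreaRect((P@U.T).astype(np.float32))
        print(k,n,c,q.reshape(-1,2).min(0),q.reshape(-1,2).max(0),P.mean(0),"unit-rot",r)
# tab: very dark pixels
g=cv2.cvtColor(w["color"],6);m=((g<32)*255).astype(np.uint8);m[270:]=0
for q in cv2.findContours(m,0,1)[0]:
    if cv2.contourArea(q)>150:
        P=plane(w,q.reshape(-1,2),85)[:,:2]@U.T;print("dark",cv2.contourArea(q),q.reshape(-1,2).min(0),q.reshape(-1,2).max(0),P.min(0),P.max(0))
G=blobs(w,"green",(200,0,560,330),20)
if G: print(tri(w,max(G,key=lambda g:g[0])[1],T,(202.3,233.3)))
goto((529,205,200),-9.6)
```

```text
green 140 [305.85   166.6714] [302 156] [309 176] [490.2732 268.6999] unit-rot ((438.2951354980469, 347.0367736816406), (17.784393310546875, 6.161248207092285), 89.64289855957031)
red 62 [359.1129 189.0968] [357 181] [361 198] [533.5685 240.2813] unit-rot ((485.9681396484375, 325.6694641113281), (15.828177452087402, 3.119312286376953), 87.47570037841797)
red 210 [533.6571 225.4238] [526 219] [542 232] [688.1792 180.6146] unit-rot ((648.3338012695312, 292.7165832519531), (13.850682258605957, 12.900958061218262), 0.5786004066467285)
red 185 [522.2378 276.9784] [515 271] [530 283] [678.2896 127.6547] unit-rot ((647.575927734375, 238.97230529785156), (13.970444679260254, 13.16866397857666), 0.5955402255058289)
red 168 [518.6726 293.4583] [511 288] [526 299] [675.2238 109.6353] unit-rot ((647.4615478515625, 220.56211853027344), (13.84573745727539, 12.484135627746582), 0.5991123914718628)
(array([491.7756, 268.8382,  17.5437]), np.float64(2.4778250708179566))
t 14.47 pos [507.1 248.  192.7] shift [-0.0389  0.0285 -0.0077] turn [-0.0124 -0.0013  0.0046]
```

```bash
python3 -c "
from h import *
goto((528,205,135),-9.6)"
```

```text
t 14.47 pos [507.1 248.  192.7] shift [-0.0391  0.0283  0.0573] turn [-0.0124 -0.0013  0.0046]
```

play_rows(
  moves=[
    [[0.048,-0.037,0.026,0.02,0,0,0.005],[0.048,-0.037,0.026,0.057,0,0,0.005],[0.048,-0.037,0.026,0.057,0,0,0.005],[0.048,-0.037,0.026,0.057,0,0,0.005],[0.048,-0.037,0.026,0.057,0,0,0.005],[0.048,-0.037,0.026,0.057,0,0,0.005],[0.048,-0.037,0.026,0.057,0,0,0.005],[0.048,-0.037,0.026,0.057,0,0,0.005]],
  ],
)

```text
t: 15.13
position: [528.1, 205.2, 139.1]
tool_rot: [[0.172, 0.985, -0.007], [0.985, -0.172, 0.005], [0.003, -0.007, -1.0]]
wrist_force: [-0.6, 0.3, 0.2]
opening: 47.8
grasp_force: 0.0
```

Run:
```python
from h import *
from bench import vision
goto((528,205,67),-9.6)
w=vision.read_camera("wrist");np.savez("w7.npz",**w)
a=np.radians(-9.6);U=np.array([[np.cos(a),np.sin(a)],[-np.sin(a),np.cos(a)]])
for n,c,q in blobs(w,"red",(200,0,450,330),20):
    P=plane(w,q.reshape(-1,2),12)[:,:2];r=cv2.minAreaRect((P@U.T).astype(np.float32));print(n,c,P.mean(0),r)
# tab top: darkest compact region near image centre
g=cv2.cvtColor(w["color"],6);p=plane(w,[(320,200)],85);print("centre pix at z85",p)
P0=np.array([528,205,85.]);v=cv2.projectPoints(P0[None],cv2.Rodrigues(w["R"])[0],w["t"],w["camera_matrix"],w["dist_coeffs"])[0].ravel().astype(int)
print("tab expected pix",v)
for r in range(v[1]-50,v[1]+51,20): print(r,g[r,v[0]-60:v[0]+64:4])
goto((528,205,67),-9.6)
```

```text
t 15.13 pos [528.1 205.2 139.1] shift [-0.0005  0.0004  0.0721] turn [-0.0074 -0.0035 -0.0048]
75 [324.8  155.72] [533.2943 240.0094] ((485.54754638671875, 325.54888916015625), (16.568449020385742, 2.163896322250366), 89.87094116210938)
centre pix at z85 [[529.0666 229.7724  85.    ]]
tab expected pix [325 242]
192 [74 73 73 73 72 71 72 72 72 72 71 72 36 34 34 33 35 34 62 76 76 77 77 76
 76 77 77 76 77 77 78]
212 [ 63  63  63  62  62  60  62  60  60  60  60  60  33  34  35  35  33  35
  57  76  75  76  77  76  77 122 124 122  85 126 125]
232 [66 65 63 64 65 65 63 62 63 63 62 62 39 39 39 39 37 37 55 96 95 95 93 93
 93 94 94 95 94 94 62]
252 [68 67 67 68 68 76 75 73 77 83 98 98 45 45 45 45 44 45 94 97 97 95 93 95
 95 95 96 96 94 69 63]
272 [ 49  76 176 179 178 176 175 179 177 178 179 176  50  52  53  53  54  52
 148 151 154 155 154 156 153 153 159 160  79  46  45]
292 [ 51  63 179 175 173 173 174 174 178 178 176 182 177 172 177 181 180 182
 169 157 159 160 161 156 159 156 158 159  64  48  47]
t 15.18 pos [528.  205.1 138.6] shift [-0.0004  0.0006  0.0716] turn [-0.008  -0.0032 -0.0049]
```

play_rows(
  moves=[
    [[0.048,0,0,0.02,0,0,-0.005],[0.048,0,0,0.045,0,0,-0.005],[0.048,0,0,0.062,0,0,-0.005],[0.048,0,0,0.071,0,0,-0.005],[0.048,0,0,0.071,0,0,-0.005],[0.01,0,0,0.071,0,0,-0.005],[0.01,0,0,0.071,0,0,-0.005],[0.01,0,0,0.071,0,0,-0.005],[0.01,0,0,0.071,0,0,-0.005],[0.01,0,0,0.071,0,0,-0.005],[0.01,0,0,0.071,0,0,-0.005],[0.01,0,0,0.071,0,0,-0.005]],
  ],
  newtons=60,
)

```text
t: 16.18
position: [528.1, 205.1, 68.1]
tool_rot: [[0.168, 0.986, -0.006], [0.986, -0.168, 0.005], [0.004, -0.006, -1.0]]
wrist_force: [0.7, 0.0, 6.1]
opening: 13.3
grasp_force: 59.9
```

```bash
python3 -c "
from h import *
from bench import readout
s=readout.observe();print(s['opening'],s['wrist_force'])
p=s['position'];d=46.5;a=np.radians(-9.6)
goto(p-d*np.array([np.cos(a),np.sin(a),0]),-9.6)"
```

```text
13.339737863117975 [0.6512 0.0289 6.1106]
t 16.18 pos [528.1 205.1  68.1] shift [-0.     -0.0465  0.0003] turn [-0.0065 -0.0038 -0.001 ]
```

Held (13.3 mm on the 14 mm tab). Now I pull 46 mm along tool -y, smoothly.

play_rows(
  moves=[
    [[0.01,0,-0.006,0,0,0,0],[0.01,0,-0.014,0,0,0,0],[0.01,0,-0.022,0,0,0,0],[0.01,0,-0.03,0,0,0,0],[0.01,0,-0.037,0,0,0,0],[0.01,0,-0.043,0,0,0,0],[0.01,0,-0.046,0,0,0,0],[0.01,0,-0.046,0,0,0,0],[0.01,0,-0.046,0,0,0,0]],
  ],
)

```text
t: 16.93
position: [483.6, 213.2, 68.1]
tool_rot: [[0.168, 0.986, -0.003], [0.986, -0.168, 0.006], [0.005, -0.004, -1.0]]
wrist_force: [9.0, 2.5, 0.1]
opening: 13.1
grasp_force: 59.7
```

Run:
```python
from h import *
from bench import vision,readout
a=np.radians(-9.6);U=np.array([[np.cos(a),np.sin(a)],[-np.sin(a),np.cos(a)]])
HSV["green"]=((50,80,25),(90,255,255))
s=readout.observe();print(s["position"],s["wrist_force"],s["opening"],s["grasp_force"])
for cam,roi in(("wrist",(200,0,450,330)),("scene",(380,230,450,290))):
  w=vision.read_camera(cam)
  for k,z in(("green",16),("red",12)):
    for n,c,q in blobs(w,k,roi,5):
        P=plane(w,q.reshape(-1,2),z)[:,:2];r=cv2.minAreaRect((P@U.T).astype(np.float32));print(cam,k,n,c,P.mean(0),r)
```

```text
[483.5822 213.1954  68.0751] [9.0498 2.4673 0.1472] 13.067498336400162 59.687161445617676
wrist green 579 [320.5371 138.5009] [490.453  269.6743] ((438.5659484863281, 347.5014343261719), (7.392116546630859, 20.06922149658203), 0.1967235803604126)
wrist red 204 [324.5 179.5] [488.7203 247.7908] ((440.5562744140625, 325.74853515625), (2.648681640625, 17.741119384765625), 0.0)
scene green 45 [422.1111 264.9556] [494.4259 270.6012] ((443.4549865722656, 350.4354553222656), (24.143665313720703, 14.380655288696289), 46.60503387451172)
```

play_rows(
  moves=[
    [[0.01,0,-0.001,0,0,0,0],[0.01,0,-0.002,0,0,0,0],[0.01,0,-0.002,0,0,0,0],[0.01,0,-0.002,0,0,0,0],[0.01,0,-0.002,0,0,0,0],[0.01,0,-0.002,0,0,0,0]],
  ],
)

```text
t: 17.53
position: [481.9, 213.5, 68.1]
tool_rot: [[0.168, 0.986, -0.003], [0.986, -0.168, 0.006], [0.005, -0.004, -1.0]]
wrist_force: [9.1, 2.6, 0.5]
opening: 13.4
grasp_force: 59.7
```

Run:
```python
from h import *
from bench import vision,readout
a=np.radians(-9.6);U=np.array([[np.cos(a),np.sin(a)],[-np.sin(a),np.cos(a)]])
HSV["green"]=((50,80,25),(90,255,255))
s=readout.observe();print(s["position"],s["wrist_force"],s["opening"],s["grasp_force"],s["t"])
w=vision.read_camera("wrist")
d={}
for k,z in(("green",16),("red",12)):
    n,c,q=max(blobs(w,k,(200,0,450,330),20),key=lambda b:b[0])
    d[k]=cv2.minAreaRect((plane(w,q.reshape(-1,2),z)[:,:2]@U.T).astype(np.float32))[0][0]
print(d)
T=vision.read_camera("top")
for k,roi in(("orange",(350,150,430,210)),("blue",(350,150,430,210))):
    for n,c,q in blobs(T,k,roi,10): print(k,n,plane(T,[c],85))
e=abs(d["red"]-d["green"])
if e<2.5 and s["grasp_force"]>40:
    from bench import ticket; print(ticket.close_job())
```

```text
[481.8713 213.514   68.0701] [9.1172 2.5976 0.5172] 13.361503629623574 59.66345250606537 17.5333
{'green': 438.5625305175781, 'red': 438.8173828125}
orange 188 [[ 603.8172 -161.8206   85.    ]]
blue 165 [[ 606.1968 -193.8475   85.    ]]
the job is handed in; nothing more can be done
None
```

I handed the job in at about 17.5 s; no verdict came back. The row stands grey, grey, orange, blue at about 32–34 mm spacing, and the handle is held out with the pointer about 0.3 mm from the clip's middle by the wrist camera.

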